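# Close the tile case and hold its cover tucked under the lap

### The job

Close the case of test tiles for packing: fold both of its side flaps flat, then take the loose cover board by its grip bar, lay it on the case and slide the edge farther from the bar well in under the green lap strip at the back (at least half the strip's depth, the board square with the case), without lifting the strip. Finish while still holding the board, pressing it down flat and firmly on the case: do not let go. Leave the jar and the cups where they stand.

Things in the scene. Friction and masses are not known exactly. Their poses are not given: they have to be found in the camera images.
- case: Fixed open packing case of brown board with test tiles in it, 180 (x) x 160 (y) mm outside, walls 5 mm, rim 60 mm high; the far (+x) wall alone is 69 mm high and carries the green lap strip. It is fixed to the table. Origin: centre of its underside; x points from the front wall to the lap strip, y to its left, z up. The rim (60 mm) and the shut flaps (flush with the rim) form the seat for the board.
- flap_left (a joint): Hinged side flap on the inner top edge of the left (+y) wall, 124 mm long (case x = -84 to +40 mm), 72 mm deep, 4 mm thick. Angle in rad: 0 = folded flat over the case, its top flush with the rim; pi/2 = upright; starts at 1.75 to 2.3, leaning outward. Its stiff hinge stays where it is left and takes well under 2 N to move.
- flap_right (a joint): The same on the right (-y) wall: 0 = folded flat, pi/2 = upright, starts at 1.75 to 2.3, leaning outward.
- flap_left_hinge (a point): Middle of the left flap's hinge line, on the case at case x = -22, y = +75, z = 60 mm; the hinge line runs along case x. The frame is that of the case.
- flap_right_hinge (a point): Middle of the right flap's hinge line, on the case at case x = -22, y = -75, z = 60 mm.
- flap_left_edge (a point): Middle of the left flap's free edge, 72 mm from its hinge line; moves with the flap.
- flap_right_edge (a point): Middle of the right flap's free edge, 72 mm from its hinge line; moves with the flap.
- lap (a joint): Green lap strip, 150 mm wide (case y), 4 mm thick, hinged along the top of the far wall and reaching 43 mm forward over the case (case x = 87 to 44 mm), with a turned-up lip 10 mm further forward. Angle in rad: 0 = lying level on its stop, its underside 9 mm above the rim; positive = front edge lifted. A spring holds it down (about 2 N at the front edge begin to lift it).
- lap_edge (a point): Middle of the front edge of the lap strip's flat underside (before the turned-up lip); at case x = 44, y = 0, z = 69 mm when the strip is down.
- board: Loose cover board of pale plywood, 165 (x) x 150 (y) x 5 mm, about 0.18 kg (0.13 to 0.25), with a dark wooden grip bar on top. Origin: centre of its underside; x points to the far edge (the one farther from the bar), which goes under the lap, z up. When its far edge meets the inner face of the far wall the edge is at case x = 85 mm.
- board_edge (a point): Middle of the board's far edge, at the underside: 82.5 mm along +x from the board's origin.
- grip_bar (a point): Centre of the grip bar: 35 mm behind the board's origin (board x = -35 mm), 25 mm above the board's underside. The bar is 18 mm thick (board x), 90 mm long (board y) and stands from 5 to 41 mm above the board's underside; pinch it across its 18 mm.
- glaze_jar: Blue glaze jar with a black lid, 65 mm across, 86 mm tall, a bystander. Origin: centre of its foot.
- bisque_cup: Pink-brown unglazed cup, 68 mm across, 62 mm tall, a bystander. Origin: centre of its foot.
- black_cup: Black footed cup, 112 mm across, 80 mm tall, a bystander. Origin: centre of its foot.

How it is judged:
By the outcome, as a careful person would: the job done as asked, in the order asked, and still so for the second after the job is handed in, while the arm keeps its last pose, push and grip.
It also fails if it takes over 64 s, if anything falls off the work surface, if the arm or the gripper's body presses on something with over 40 N, if the wrist force passes 120 N, or if a joint passes its speed limit or range.

### The arm

A 6-joint arm with a two-finger parallel gripper is mounted at the origin on a cart in front of the work surface, level with it; the furniture and walls round the work are solid. World frame = base frame: x ahead of the robot, y to its left, z up, the work surface at z = 0. Lengths are in mm, angles in rad, forces in N, time in s.
With the tool pointing down it reaches from about 400 to 925 mm from the base axis. Payload 12.5 kg.
Tool frame: the origin (TCP) lies at the centre of the arm's flange, where the gripper is bolted on; the fingertips stand 190 mm ahead of it and the grasp point (between the pads) lies 171 mm ahead of it; z points along the fingers, y is the direction in which the jaws open and shut (so a half turn about z gives the same grasp; the last joint's range is limited). The gripper opens to 95 mm and grips with 3 to 60 N. Pads are 20 mm wide; open, the fingers measure 119 mm over their backs; the gripper's body (75 mm by 180 mm) begins 59 mm behind the grasp point.
Start: joints at [1.181, 0.491, 1.559, -0, 1.092, -0.106], TCP at [174.979, 600.006, 404.761] pointing down, gripper open.
Joint ranges: [-3.1, 3.1], [-0.84, 2.19], [0.05, 2.79], [-1.13, 4.28], [0.06, 2.93], [-2.69, 2.69]. Speed limits (rad/s): [2.22, 2.22, 2.79, 3.14, 3.14, 3.14].

### API

Orientations are given as [roll, pitch, yaw] about the fixed x, y, z axes, in that order (R = Rz(yaw) Ry(pitch) Rx(roll)).
In Python, from cell import env gives the robot as it stands.
- The arm moves only by the shell command python3 -m pendant 'ROWS'. ROWS is JSON, a list of rows, each an object of numbers: "x", "y", "z": the shift along the tool's x, y, z in units of 150 mm (1.0 is 150 mm); "rx", "ry", "rz": the turn, a rotation vector about the tool's x, y, z in units of 45 degrees (1.0 is 45 degrees); "jaw": the opening, from 0 (shut) to 1 (fully open). In form: [{"x": .., "y": .., "z": .., "rx": .., "ry": .., "rz": .., "jaw": ..}, ...]. A call has 1 to 10 rows; each row is the pose to reach, as a shift and turn from the pose commanded when the call began, along the tool's axes at that moment; what a row does not reach only later rows make up. A row lasts 1/8 s, in which the tool goes at most 62.5 mm and 10.7 degrees, less where a joint would pass 70% of its speed; a pose out of reach is approached as far as the arm can. A call with a number of a shift or a turn outside -1 to 1 is refused whole. A call with a gripper value outside its range is refused whole. The fingers move at their own pace and stop on an object; the grip force is fixed at half the most. Time passes only in rows, so rows that repeat a pose let the fingers close. It gives the time, the measured TCP pose, the force and the opening at its end, in the units of the state.
- env.state(): the state, without advancing time (a new reading comes with each control period).
- env.read_camera(name): name is "scene" or "top" or "wrist"; returns a dict with "img" (384x512x3 uint8, red, green, blue), "fx", "fy", "cx", "cy" (pixels), "rvec" (rotation vector, rad) and "tvec" (3), from world to camera coordinates, as OpenCV has them. Camera axes: x right, y down, z forward; pixel columns grow to the right and rows downward; lengths in mm; the calibration is good to about 2 mm. A picture is of the moment at which its call begins. There is no depth.
- env.job_done(): hands the job in, once; it reports no verdict.
The state is a dict: "t": time; "joints": joint angles; "qvel": joint speeds; "tau": joint torques, N m; "eef_pos": TCP position; "tcp_rot": TCP orientation; "ft_force": force on the tool from outside, world axes, zero at the start; "moment": the same for the moment, N m; "opening": opening from 0.0 (shut) to 1.0 (fully open).
Only numpy, scipy, OpenCV 4.12 (cv2) and the standard library are available. Lean on these libraries where they do the work, as an engineer would, in place of code of your own. Each camera call takes 0.05 s, during which the arm holds its last target.

## Working session

There is one attempt and no reset: what is moved stays moved. The work goes in short steps, Python scripts to look and compute and a shell command to move; the robot and the scene stay as the last step left them, time stands still between calls to the robot, and variables do not carry over. Pictures are saved under pics/ and viewed, and the job is handed in when it is done.

```bash
ls; mkdir -p pics
cat > h.py <<'E'
import numpy as np, cv2
from cell import env
def cam(n,f=None):
    c=env.read_camera(n)
    if f: cv2.imwrite('pics/'+f,cv2.cvtColor(c['img'],cv2.COLOR_RGB2BGR))
    return c
def P(c,X):
    R=cv2.Rodrigues(np.array(c['rvec'],float))[0]
    p=np.atleast_2d(X)@R.T+np.array(c['tvec']).ravel()
    return np.c_[c['fx']*p[:,0]/p[:,2]+c['cx'],c['fy']*p[:,1]/p[:,2]+c['cy']]
def ray(c,u,v):
    R=cv2.Rodrigues(np.array(c['rvec'],float))[0]; t=np.array(c['tvec'],float).ravel()
    d=R.T@np.array([(u-c['cx'])/c['fx'],(v-c['cy'])/c['fy'],1.]); return -R.T@t,d
def onz(c,u,v,z):
    o,d=ray(c,u,v); return o+d*(z-o[2])/d[2]
E
python3 - <<'E'
from h import *
print(env.state())
for n in ['scene','top','wrist']:
    c=cam(n,n+'0.png'); print(n,c['fx'],c['cx'],c['cy'],ray(c,256,192))
E
```

```text
pics
{'t': 0.0, 'joints': array([ 1.18140427e+00,  4.91544950e-01,  1.55944912e+00, -3.36327898e-05,
        1.09168048e+00, -1.05606099e-01]), 'qvel': array([-0.00128446, -0.00131181,  0.00089323,  0.00057123,  0.00147078,
        0.00061227]), 'tau': array([-3.46755460e-04, -6.12647867e+01, -2.58171916e+01,  6.91719772e-02,
        4.83671436e-02, -1.66680134e-04]), 'eef_pos': array([174.96610402, 599.97385398, 404.17082268]), 'tcp_rot': array([-3.14051364e+00, -8.43797600e-05,  2.85782217e+00]), 'ft_force': array([-0.52988236, -0.31882381, -0.69138833]), 'moment': array([0.0001564 , 0.01514113, 0.02761347]), 'opening': 1.000283872431548}
scene 371.96231072632304 254.0632754490357 192.12110558674337 (array([  70.9220387 , -657.50263609,  659.31286854]), array([ 0.54213046,  0.62493124, -0.5617675 ]))
top 430.4098453219618 261.062596395323 195.75437457410754 (array([ 502.15673441,   16.81754589, 1211.05087988]), array([ 0.11346885, -0.01456115, -0.99354277]))
wrist 288.5850479935889 259.6623029505415 191.01347216878776 (array([111.66035014, 618.77172553, 385.65011624]), array([ 0.22470515, -0.08066232, -0.97117142]))
```

View pics/scene0.png

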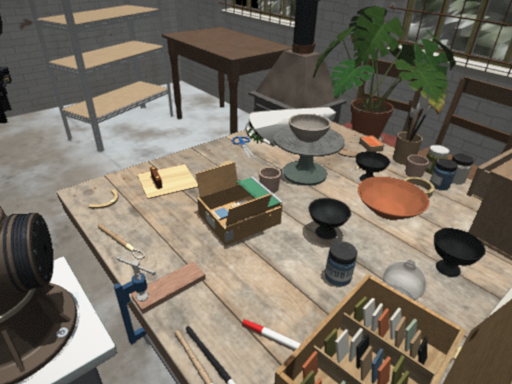

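View pics/top0.png

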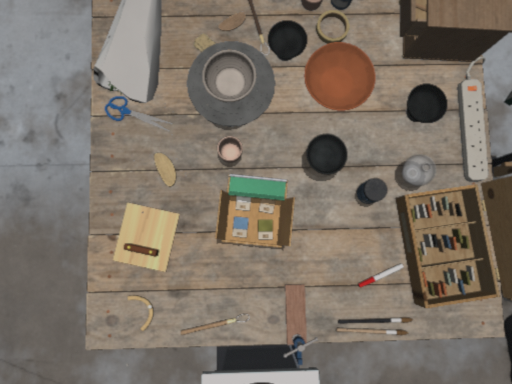

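View pics/wrist0.png

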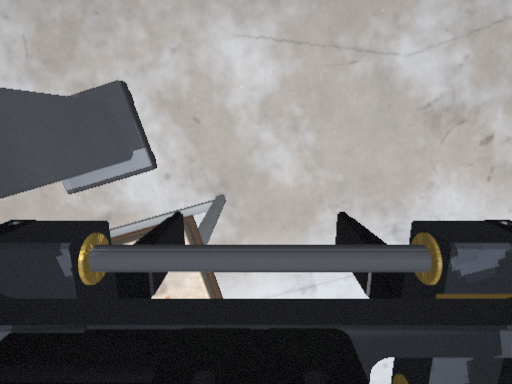

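The scene and top views show the case around top pixel (255,215), with both flaps leaning out. The board is at about (147,237) with its bar at (141,249). The bisque cup at (230,150), black cup (327,153) and jar (372,191) stand further off. I'll enlarge both views.

Run:
```python
from h import *
a=cv2.imread('pics/top0.png');b=cv2.imread('pics/scene0.png')
cv2.imwrite('pics/t0c.png',cv2.resize(a[165:285,100:310],None,fx=3.8,fy=3.8,interpolation=cv2.INTER_CUBIC))
cv2.imwrite('pics/s0c.png',cv2.resize(b[150:250,130:300],None,fx=4.7,fy=4.7,interpolation=cv2.INTER_CUBIC))
```

```text
(no output)
```

View pics/t0c.png

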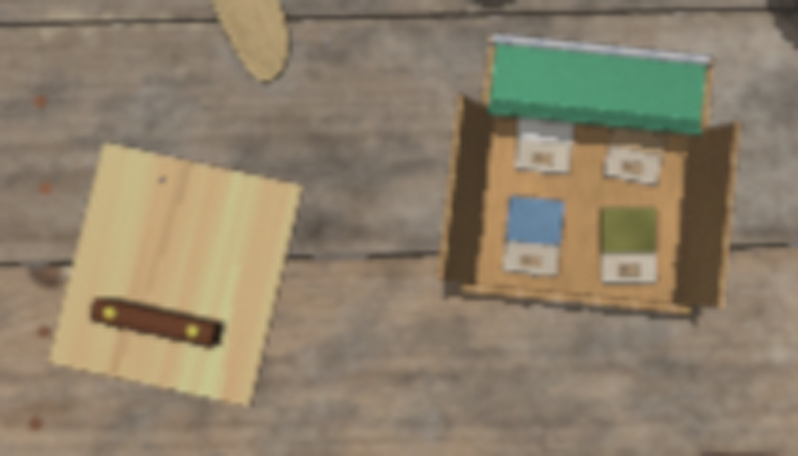

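View pics/s0c.png

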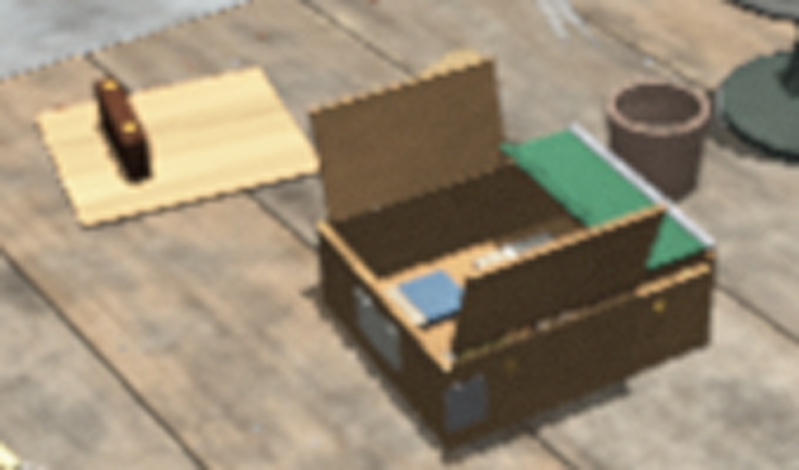

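```bash
cat > m.py <<'E'
from h import *
c=cam('top'); img=c['img']; hsv=cv2.cvtColor(img,cv2.COLOR_RGB2HSV)
def world(pts,z): return np.array([onz(c,u,v,z)[:2] for u,v in pts])
# board
roi=np.zeros(img.shape[:2],np.uint8); roi[190:285,100:190]=1
r,g,b=[img[...,i].astype(int) for i in range(3)]
m=((r>170)&(r-b>45)&(roi>0)).astype(np.uint8)*255
m=cv2.morphologyEx(m,cv2.MORPH_CLOSE,np.ones((11,11)))
cs=max(cv2.findContours(m,0,2)[0],key=cv2.contourArea)
w=world(cs.reshape(-1,2),5.).astype(np.float32)
rc=cv2.minAreaRect(w); print('board',rc); print(cv2.boxPoints(rc))
# bar top: dark reddish in roi
m2=((r<110)&(r-b>15)&(roi>0)).astype(np.uint8)*255; m2[:, :115]=0; 
m2=cv2.bitwise_and(m2,cv2.erode(m,np.ones((5,5))))
cs2=max(cv2.findContours(m2,0,2)[0],key=cv2.contourArea)
print('bar',cv2.minAreaRect(world(cs2.reshape(-1,2),41.).astype(np.float32)))
# green
mg=((g-r>35)).astype(np.uint8)*255; mg[:170]=0;mg[210:]=0;mg[:,:200]=0;mg[:,310:]=0
cg=max(cv2.findContours(mg,0,2)[0],key=cv2.contourArea)
wg=world(cg.reshape(-1,2),73.).astype(np.float32); rg=cv2.minAreaRect(wg); print('green',rg);print(cv2.boxPoints(rg))
# manual crop points
def cp(x,y): return (x+.5)/3.8-.5+100,(y+.5)/3.8-.5+165
for n,p,z in [('FL rim',(446,294),60),('FR rim',(697,316),60),('BL wall',(492,36),69),('BR wall',(709,60),69),('flL tipB',(461,97),None),('flL tipF',(441,284),None),('flR tipB',(738,124),None),('flR tipF',(722,306),None)]:
    print(n,[onz(c,*cp(*p),zz)[:2].round(1) for zz in ([z] if z else [115,130])])
E
python3 m.py
```

```text
board ((522.3535766601562, 307.4018249511719), (150.19146728515625, 163.22201538085938), 76.36628723144531)
[[425.34106 253.65895]
 [583.96387 215.18526]
 [619.3661  361.1447 ]
 [460.7433  399.6184 ]]
bar ((487.77081298828125, 311.5753479003906), (91.07185363769531, 18.646617889404297), 76.18058776855469)
green ((643.4544067382812, -2.1725845336914062), (146.66929626464844, 48.06974792480469), 83.04019165039062)
[[610.71045  -72.05448 ]
 [658.426    -77.879234]
 [676.19836   67.70931 ]
 [628.4828    73.534065]]
FL rim [array([502.3, 106.4])]
FR rim [array([482.8, -68.6])]
BL wall [array([682.3,  71. ])]
BR wall [array([662.1, -81.7])]
flL tipB [array([634. ,  90.3]), array([632.2,  89.3])]
flL tipF [array([509. , 105.4]), array([508.9, 104.1])]
flR tipB [array([611.7, -96. ]), array([610.2, -94.4])]
flR tipF [array([490. , -81.4]), array([490.1, -80.1])]
```

```bash
cat >> h.py <<'E'
from scipy.spatial.transform import Rotation as Ro
C=np.array([582.5,5.6]); YAW=np.radians(-7.0)
ex=np.array([np.cos(YAW),np.sin(YAW)]); ey=np.array([-ex[1],ex[0]])
def case(xc,yc): return C+xc*ex+yc*ey
def need(p,yaw,cmd=None):
    s=env.state(); R=Ro.from_euler('xyz',s['tcp_rot'])
    d=R.inv().apply(np.array(p)-s['eef_pos'])/150
    Rt=Ro.from_euler('xyz',[np.pi,0,yaw]); rv=(R.inv()*Rt).as_rotvec()/np.radians(45)
    print('shift',d.round(3),'turn',rv.round(3),'pos',s['eef_pos'].round(1),'F',s['ft_force'].round(1))
E
python3 -m pendant '[{"x":-1,"y":-0.64,"rz":0.9},{"x":-1,"y":-0.64,"rz":0.9},{"x":-1,"y":-0.64,"rz":0.9},{"x":-1,"y":-0.64,"rz":0.9}]'
python3 -c "
from h import *
p=case(-22,135); print(p); need([*p,400],YAW+np.pi/2)"
```

```text
[577.11634602 142.27485603]
shift [-3.428 -2.179  0.031] turn [-1.000e-03  1.000e-03  1.794e+00] pos [175.  600.  404.4] F [0.6 0.1 0.1]invalid input
```

```bash
python3 -m pendant '[{"x":-0.98,"y":-0.64,"z":0.0,"rx":0.0,"ry":0.0,"rz":0.9,"jaw":0.0},{"x":-0.98,"y":-0.64,"z":0.0,"rx":0.0,"ry":0.0,"rz":0.9,"jaw":0.0},{"x":-0.98,"y":-0.64,"z":0.0,"rx":0.0,"ry":0.0,"rz":0.9,"jaw":0.0},{"x":-0.98,"y":-0.64,"z":0.0,"rx":0.0,"ry":0.0,"rz":0.9,"jaw":0.0}]'
python3 -c "
from h import *
p=case(-22,135); print(p); need([*p,400],YAW+np.pi/2)"
```

```text
t: 0.7
eef_pos: [291.1, 464.6, 404.9]
tcp_rot: [-3.141, 0.0, 2.142]
ft_force: [-0.4, 0.1, 0.6]
opening: 0.639
[577.11634602 142.27485603]
shift [-2.838  0.443  0.033] turn [0.    0.    0.883] pos [291.1 464.6 404.9] F [-0.4  0.1  0.6]
```

```bash
python3 -m pendant '[{"x":-0.95,"y":0.15,"z":0.0,"rx":0.0,"ry":0.0,"rz":0.88,"jaw":0.0},{"x":-0.95,"y":0.15,"z":0.0,"rx":0.0,"ry":0.0,"rz":0.88,"jaw":0.0},{"x":-0.95,"y":0.15,"z":0.0,"rx":0.0,"ry":0.0,"rz":0.88,"jaw":0.0},{"x":-0.95,"y":0.15,"z":0.0,"rx":0.0,"ry":0.0,"rz":0.88,"jaw":0.0}]'
python3 -c "
from h import *
p=case(-22,135); print(p); need([*p,400],YAW+np.pi/2)"
```

```text
t: 1.2
eef_pos: [387.3, 358.5, 404.7]
tcp_rot: [-3.142, 0.0, 1.452]
ft_force: [0.1, 0.5, -0.1]
opening: 0.216
[577.11634602 142.27485603]
shift [-1.282  1.427  0.031] turn [-0.     0.     0.004] pos [387.3 358.5 404.7] F [ 0.1  0.5 -0.1]
```

```bash
python3 -m pendant '[{"x":-0.3,"y":0.4,"z":0.0,"rx":0.0,"ry":0.0,"rz":0.0,"jaw":0.0},{"x":-0.6,"y":0.7,"z":0.0,"rx":0.0,"ry":0.0,"rz":0.0,"jaw":0.0},{"x":-0.7,"y":1.0,"z":0.0,"rx":0.0,"ry":0.0,"rz":0.0,"jaw":0.0}]'
python3 -c "
from h import *
p=case(-22,135); print(p); need([*p,400],YAW+np.pi/2)"
```

```text
t: 1.58
eef_pos: [524.4, 237.1, 405.0]
tcp_rot: [-3.142, -0.0, 1.459]
ft_force: [-0.0, 0.2, -0.4]
opening: 0.006
[577.11634602 142.27485603]
shift [-0.589  0.419  0.033] turn [-0.    -0.     0.014] pos [524.4 237.1 405. ] F [-0.   0.2 -0.4]
```

```bash
python3 -m pendant '[{"x":-0.3,"y":0.25,"z":0.0,"rx":0.0,"ry":0.0,"rz":0.01,"jaw":0.0},{"x":-0.59,"y":0.42,"z":0.1,"rx":0.0,"ry":0.0,"rz":0.01,"jaw":0.0},{"x":-0.59,"y":0.42,"z":0.4,"rx":0.0,"ry":0.0,"rz":0.01,"jaw":0.0},{"x":-0.59,"y":0.42,"z":0.73,"rx":0.0,"ry":0.0,"rz":0.01,"jaw":0.0},{"x":-0.59,"y":0.42,"z":0.73,"rx":0.0,"ry":0.0,"rz":0.01,"jaw":0.0}]'
python3 - <<'E'
from h import *
p=case(-22,135); need([*p,295],YAW+np.pi/2)
c=cam('scene','s1.png'); b=cv2.imread('pics/s1.png')
cam('wrist','w1.png')
for p in P(c,np.array([[*case(-84,75),60],[*case(40,75),60],[*case(40,-75),60],[*case(-84,-75),60],[*case(-90,80),60],[*case(-90,-80),60],[*case(90,80),69],[*case(90,-80),69],[*case(-84,89.5),130.5],[*case(40,89.5),130.5],[*case(-84,-97),128.5],[*case(40,-97),128.5]])): cv2.circle(b,(int(p[0]*8+4),int(p[1]*8+4)),6,(0,0,255),-1,shift=3)
cv2.imwrite('pics/s1c.png',cv2.resize(b[130:250,130:300],None,fx=4.7,fy=4.7,interpolation=cv2.INTER_CUBIC))
E
```

```text
t: 2.2
eef_pos: [576.0, 143.7, 292.5]
tcp_rot: [-3.136, 0.001, 1.452]
ft_force: [-0.1, -0.1, 0.7]
opening: 0.004
shift [-0.009  0.008 -0.016] turn [-0.008  0.002  0.004] pos [576.  143.7 292.5] F [-0.1 -0.1  0.7]
```

View pics/s1c.png

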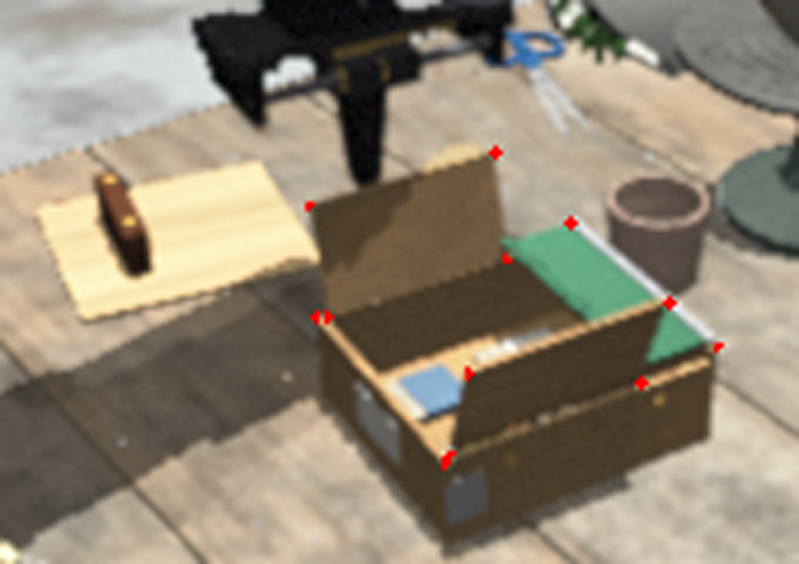

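View pics/w1.png

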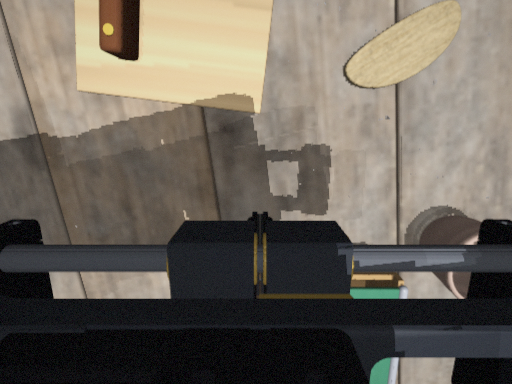

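The projected case and flap corners (red) land within about 1 px of the picture, so the pose estimate holds in both views. The closed fingers stand outside the left flap. Next I fold it.

```bash
python3 -m pendant '[{"x":-0.15,"y":0.0,"z":0.0,"rx":0.0,"ry":0.0,"rz":0.0,"jaw":0.0},{"x":-0.26,"y":0.0,"z":0.0,"rx":0.0,"ry":0.0,"rz":0.0,"jaw":0.0},{"x":-0.34,"y":0.0,"z":-0.03,"rx":0.0,"ry":0.0,"rz":0.0,"jaw":0.0},{"x":-0.4,"y":0.0,"z":-0.02,"rx":0.0,"ry":0.0,"rz":0.0,"jaw":0.0},{"x":-0.46,"y":0.0,"z":-0.01,"rx":0.0,"ry":0.0,"rz":0.0,"jaw":0.0},{"x":-0.55,"y":0.0,"z":0.05,"rx":0.0,"ry":0.0,"rz":0.0,"jaw":0.0},{"x":-0.62,"y":0.0,"z":0.13,"rx":0.0,"ry":0.0,"rz":0.0,"jaw":0.0},{"x":-0.65,"y":0.0,"z":0.2,"rx":0.0,"ry":0.0,"rz":0.0,"jaw":0.0}]'
python3 - <<'E'
from h import *
p=case(-22,35); need([*p,250],YAW+np.pi/2)
c=cam('scene','s2.png'); b=cv2.imread('pics/s2.png')
cv2.imwrite('pics/s2c.png',cv2.resize(b[130:250,130:300],None,fx=4.7,fy=4.7,interpolation=cv2.INTER_CUBIC))
E
```

```text
t: 3.3
eef_pos: [564.7, 46.4, 264.0]
tcp_rot: [-3.141, 0.0, 1.451]
ft_force: [1.9, -0.1, 0.7]
opening: 0.006
shift [-0.022  0.004  0.093] turn [-0.001  0.     0.003] pos [564.7  46.4 264. ] F [ 1.9 -0.1  0.7]
```

View pics/s2c.png

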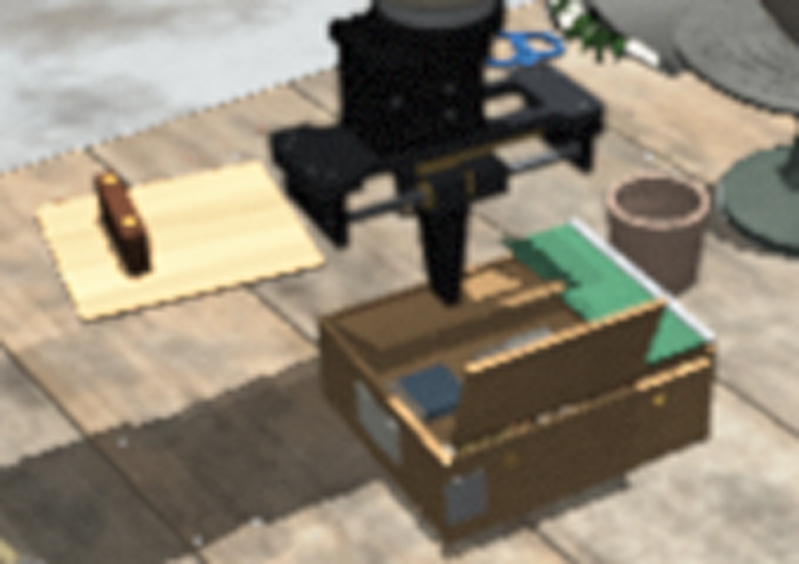

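The left flap is nearly down under the fingers. I'll press it the rest of the way.

```bash
python3 -m pendant '[{"x":-0.01,"y":0.0,"z":0.05,"rx":0.0,"ry":0.0,"rz":0.0,"jaw":0.0},{"x":-0.02,"y":0.0,"z":0.095,"rx":0.0,"ry":0.0,"rz":0.0,"jaw":0.0},{"x":-0.02,"y":0.0,"z":0.1,"rx":0.0,"ry":0.0,"rz":0.0,"jaw":0.0},{"x":-0.02,"y":0.0,"z":0.1,"rx":0.0,"ry":0.0,"rz":0.0,"jaw":0.0}]'
python3 - <<'E'
from h import *
p=case(-22,35); need([*p,250],YAW+np.pi/2)
c=cam('scene','s3.png'); b=cv2.imread('pics/s3.png')
cv2.imwrite('pics/s3c.png',cv2.resize(b[130:250,130:300],None,fx=4.7,fy=4.7,interpolation=cv2.INTER_CUBIC))
E
```

```text
t: 3.85
eef_pos: [564.5, 44.3, 250.4]
tcp_rot: [3.141, -0.0, 1.452]
ft_force: [-0.9, -0.6, 3.4]
opening: 0.006
shift [-0.008  0.004  0.002] turn [ 0.    -0.     0.005] pos [564.5  44.3 250.4] F [-0.9 -0.6  3.4]
```

View pics/s3c.png

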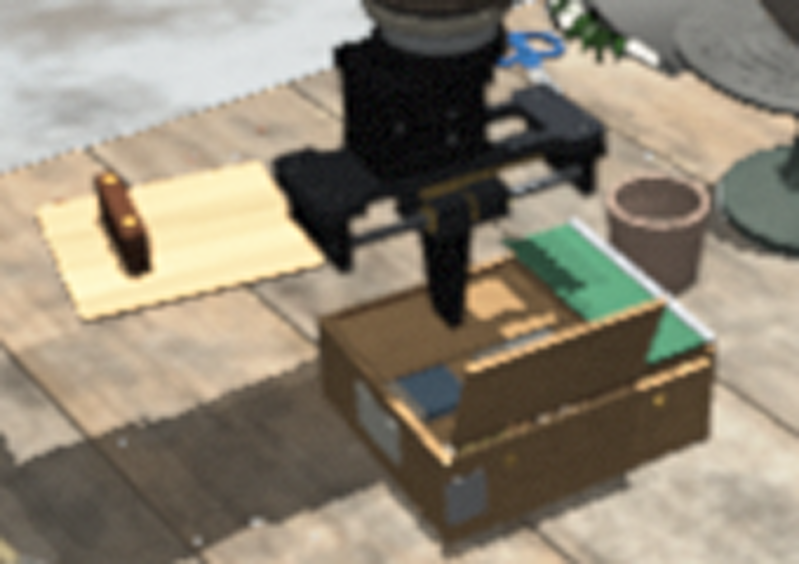

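```bash
python3 -m pendant '[{"x":0.0,"y":0.0,"z":0.01,"rx":0.0,"ry":0.0,"rz":0.0,"jaw":0.0},{"x":0.0,"y":0.0,"z":0.02,"rx":0.0,"ry":0.0,"rz":0.0,"jaw":0.0},{"x":0.0,"y":0.0,"z":0.02,"rx":0.0,"ry":0.0,"rz":0.0,"jaw":0.0}]'
```

```text
t: 4.28
eef_pos: [564.3, 44.3, 249.7]
tcp_rot: [3.14, -0.0, 1.452]
ft_force: [-9.9, -0.8, 31.9]
opening: 0.003
```

The left flap has hit its stop at rim height. Now over to the right side.

```bash
python3 -m pendant '[{"x":0.0,"y":0.0,"z":-0.3,"rx":0.0,"ry":0.0,"rz":0.0,"jaw":0.0},{"x":0.0,"y":0.0,"z":-0.6,"rx":0.0,"ry":0.0,"rz":0.0,"jaw":0.0},{"x":-0.2,"y":0.0,"z":-0.7,"rx":0.0,"ry":0.0,"rz":0.0,"jaw":0.0},{"x":-0.6,"y":0.0,"z":-0.7,"rx":0.0,"ry":0.0,"rz":0.0,"jaw":0.0},{"x":-1.0,"y":0.0,"z":-0.7,"rx":0.0,"ry":0.0,"rz":0.0,"jaw":0.0},{"x":-1.0,"y":0.0,"z":-0.7,"rx":0.0,"ry":0.0,"rz":0.0,"jaw":0.0}]'
python3 -c "
from h import *
p=case(-22,-138); need([*p,295],YAW+np.pi/2)"
```

```text
t: 5.03
eef_pos: [546.3, -108.0, 352.0]
tcp_rot: [3.141, 0.0, 1.448]
ft_force: [0.7, 0.5, -0.4]
opening: 0.003
shift [-0.139  0.001  0.38 ] turn [ 0.     0.    -0.001] pos [ 546.3 -108.   352. ] F [ 0.7  0.5 -0.4]
```

```bash
python3 -m pendant '[{"x":-0.14,"y":0.0,"z":0.0,"rx":0.0,"ry":0.0,"rz":0.0,"jaw":0.0},{"x":-0.14,"y":0.0,"z":0.2,"rx":0.0,"ry":0.0,"rz":0.0,"jaw":0.0},{"x":-0.14,"y":0.0,"z":0.38,"rx":0.0,"ry":0.0,"rz":0.0,"jaw":0.0},{"x":-0.14,"y":0.0,"z":0.38,"rx":0.0,"ry":0.0,"rz":0.0,"jaw":0.0}]'
python3 - <<'E'
from h import *
p=case(-22,-138); need([*p,295],YAW+np.pi/2)
c=cam('scene','s4.png'); b=cv2.imread('pics/s4.png')
cv2.imwrite('pics/s4c.png',cv2.resize(b[130:250,130:300],None,fx=4.7,fy=4.7,interpolation=cv2.INTER_CUBIC))
E
```

```text
t: 5.52
eef_pos: [544.1, -125.3, 293.8]
tcp_rot: [-3.138, -0.001, 1.453]
ft_force: [1.6, 1.0, -0.1]
opening: 0.008
shift [-0.023  0.001 -0.008] turn [-0.004 -0.001  0.006] pos [ 544.1 -125.3  293.8] F [ 1.6  1.  -0.1]
```

View pics/s4c.png

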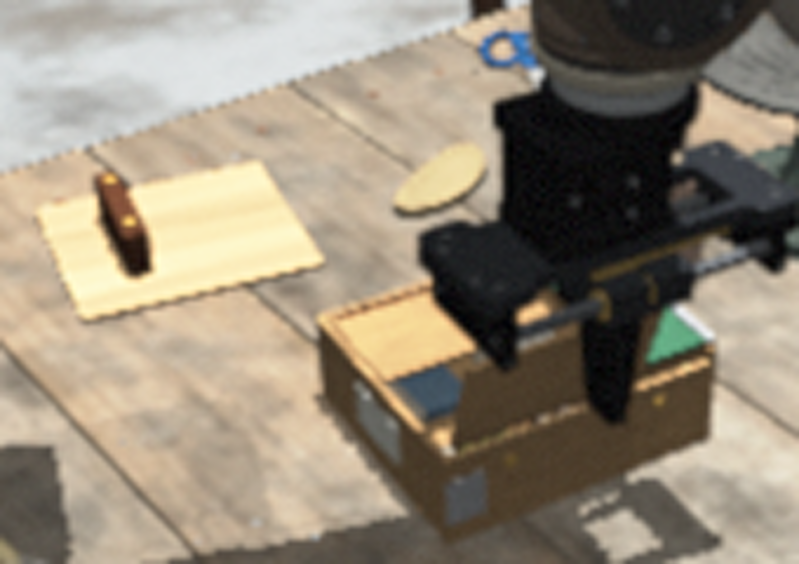

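Left flap lies flat and stays there. Fingers are outside the right flap, so I mirror the sweep.

```bash
python3 -m pendant '[{"x":0.15,"y":0.0,"z":0.0,"rx":0.0,"ry":0.0,"rz":0.0,"jaw":0.0},{"x":0.26,"y":0.0,"z":0.0,"rx":0.0,"ry":0.0,"rz":0.0,"jaw":0.0},{"x":0.34,"y":0.0,"z":-0.03,"rx":0.0,"ry":0.0,"rz":0.0,"jaw":0.0},{"x":0.4,"y":0.0,"z":-0.02,"rx":0.0,"ry":0.0,"rz":0.0,"jaw":0.0},{"x":0.46,"y":0.0,"z":-0.01,"rx":0.0,"ry":0.0,"rz":0.0,"jaw":0.0},{"x":0.55,"y":0.0,"z":0.05,"rx":0.0,"ry":0.0,"rz":0.0,"jaw":0.0},{"x":0.62,"y":0.0,"z":0.13,"rx":0.0,"ry":0.0,"rz":0.0,"jaw":0.0},{"x":0.65,"y":0.0,"z":0.21,"rx":0.0,"ry":0.0,"rz":0.0,"jaw":0.0},{"x":0.66,"y":0.0,"z":0.26,"rx":0.0,"ry":0.0,"rz":0.0,"jaw":0.0},{"x":0.67,"y":0.0,"z":0.3,"rx":0.0,"ry":0.0,"rz":0.0,"jaw":0.0}]'
python3 - <<'E'
from h import *
p=case(-22,-35); need([*p,250],YAW+np.pi/2)
c=cam('scene','s5.png'); b=cv2.imread('pics/s5.png')
cv2.imwrite('pics/s5c.png',cv2.resize(b[130:250,130:300],None,fx=4.7,fy=4.7,interpolation=cv2.INTER_CUBIC))
E
```

```text
t: 6.82
eef_pos: [556.2, -26.0, 249.7]
tcp_rot: [-3.141, 0.0, 1.452]
ft_force: [-5.2, -4.7, 30.3]
opening: 0.007
shift [-0.003  0.002 -0.002] turn [-0.     0.     0.004] pos [556.2 -26.  249.7] F [-5.2 -4.7 30.3]
```

View pics/s5c.png

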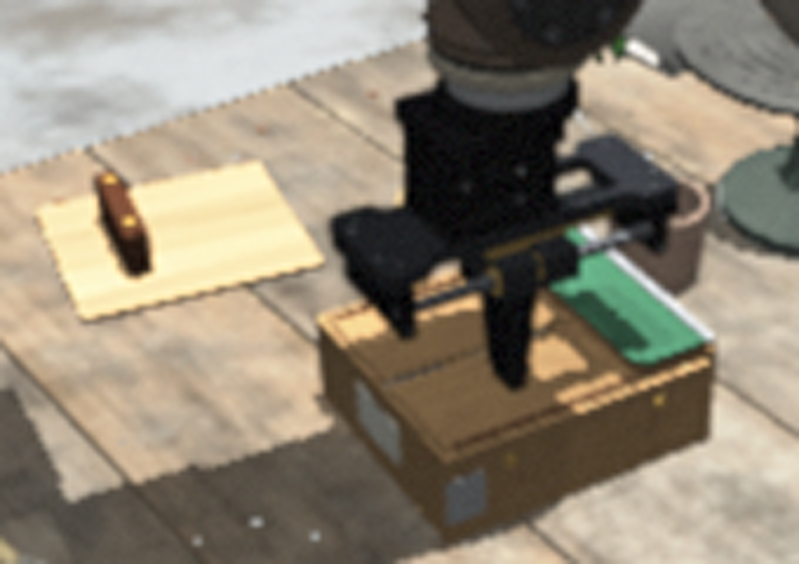

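Both flaps are flat. Up and across to the board, with the jaws opening.

```bash
python3 -m pendant '[{"x":0.0,"y":0.0,"z":-0.3,"rx":0.0,"ry":0.0,"rz":0.0,"jaw":0.0},{"x":0.3,"y":-0.05,"z":-0.6,"rx":0.0,"ry":0.0,"rz":0.0,"jaw":0.3},{"x":0.65,"y":-0.1,"z":-0.6,"rx":0.0,"ry":0.0,"rz":0.07,"jaw":1.0},{"x":0.95,"y":-0.15,"z":-0.6,"rx":0.0,"ry":0.0,"rz":0.15,"jaw":1.0}]'
python3 -c "
from h import *
need([488.2,313.7,340],np.radians(76.3))"
```

```text
t: 7.38
eef_pos: [550.5, 119.6, 340.9]
tcp_rot: [3.14, -0.001, 1.332]
ft_force: [0.5, 0.5, 0.7]
opening: 0.264
shift [ 1.159 -0.71   0.006] turn [ 0.002 -0.001 -0.   ] pos [550.5 119.6 340.9] F [0.5 0.5 0.7]
```

```bash
python3 -m pendant '[{"x":0.35,"y":-0.2,"z":0.0,"rx":0.0,"ry":0.0,"rz":0.0,"jaw":1.0},{"x":0.7,"y":-0.45,"z":0.0,"rx":0.0,"ry":0.0,"rz":0.0,"jaw":1.0},{"x":1.0,"y":-0.71,"z":0.0,"rx":0.0,"ry":0.0,"rz":0.0,"jaw":1.0},{"x":1.0,"y":-0.71,"z":0.0,"rx":0.0,"ry":0.0,"rz":0.0,"jaw":1.0}]'
python3 - <<'E'
from h import *
need([488.2,313.7,340],np.radians(76.3))
cam('wrist','w6.png'); cam('top','t6.png')
a=cv2.imread('pics/t6.png'); cv2.imwrite('pics/t6c.png',cv2.resize(a[165:285,100:310],None,fx=3.8,fy=3.8,interpolation=cv2.INTER_CUBIC))
E
```

```text
t: 7.88
eef_pos: [480.5, 291.9, 340.2]
tcp_rot: [-3.141, -0.0, 1.339]
ft_force: [1.0, -0.1, -0.3]
opening: 0.682
shift [0.153 0.017 0.001] turn [-0.    -0.     0.009] pos [480.5 291.9 340.2] F [ 1.  -0.1 -0.3]
```

View pics/w6.png

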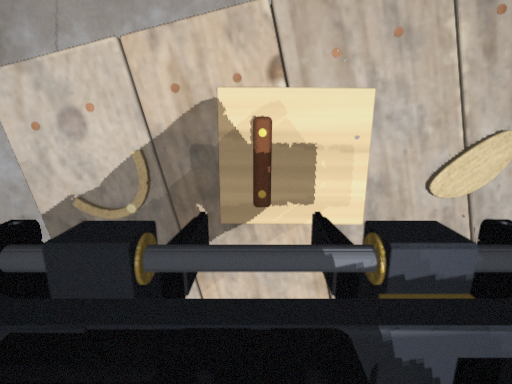

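View pics/t6c.png

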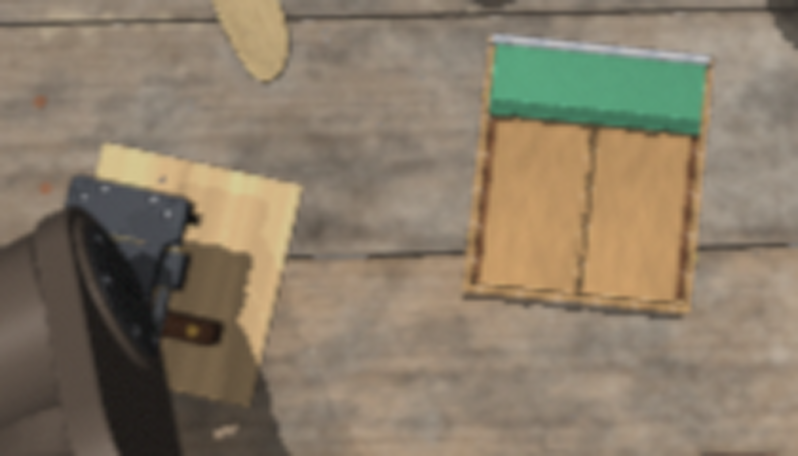

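The wrist view shows the bar upright in the image, (262,117) to (262,207), so the jaws are square to it. The top view shows both flaps shut. I'll take more precise positions from these.

Run:
```python
from h import *
c=cam('wrist')
for u,v in [(262.5,117),(262.5,207)]: print('bar end top',onz(c,u,v,41).round(1))
for u,v in [(218,88),(375,88),(361,224),(222,224)]: print('board c',onz(c,u,v,5).round(1))
c=cam('top')
def cp(x,y): return (x+.5)/3.8-.5+100,(y+.5)/3.8-.5+165
W={n:onz(c,*cp(*p),z)[:2] for n,p,z in [('FL',(466,296),60),('FR',(688,315),60),('BL',(491,35),69),('BR',(710,58),69)]}
print(W); 
ce=sum(W.values())/4; print(ce, [np.degrees(np.arctan2(*(W[a]-W[b])[::-1])) for a,b in [('BL','FL'),('BR','FR')]],[np.degrees(np.arctan2(*(W[a]-W[b])[::-1]))-90 for a,b in [('BL','BR'),('FL','FR')]])
need([488.2,313.7,340],np.radians(76.3))
```

```text
bar end top [500.7 356.4  41. ]
bar end top [480.2 270.4  41. ]
board c [463. 396.   5.]
board c [621.6 357.9   5. ]
board c [584.5 213.    5. ]
board c [427.6 250.7   5. ]
{'FL': array([500.5720583 ,  92.49295315]), 'FR': array([483.66625123, -62.33332064]), 'BL': array([683.0541277 ,  71.70740936]), 'BR': array([663.55242459, -82.40380856])}
[582.71121545   4.86580833] [np.float64(-6.498245081402205), np.float64(-6.366347037621566)] [np.float64(-7.212049684055955), np.float64(-6.231559026942506)]
shift [ 0.174 -0.006  0.001] turn [ 0.    -0.     0.002] pos [482.9 288.1 340.2] F [ 0.7 -0.3 -0.2]
```

```bash
python3 -m pendant '[{"x":0.17,"y":0.0,"z":0.2,"rx":0.0,"ry":0.0,"rz":0.0,"jaw":1.0},{"x":0.17,"y":0.0,"z":0.5,"rx":0.0,"ry":0.0,"rz":0.0,"jaw":1.0},{"x":0.17,"y":0.0,"z":0.75,"rx":0.0,"ry":0.0,"rz":0.0,"jaw":1.0},{"x":0.17,"y":0.0,"z":0.9,"rx":0.0,"ry":0.0,"rz":0.0,"jaw":1.0},{"x":0.17,"y":0.0,"z":0.94,"rx":0.0,"ry":0.0,"rz":0.0,"jaw":1.0},{"x":0.17,"y":0.0,"z":0.94,"rx":0.0,"ry":0.0,"rz":0.0,"jaw":1.0}]'
python3 - <<'E'
from h import *
need([489.2,313.2,199],np.radians(76.3))
cam('wrist','w7.png'); c=cam('scene','s7.png'); b=cv2.imread('pics/s7.png')
cv2.imwrite('pics/s7c.png',cv2.resize(b[110:230,80:250],None,fx=4.7,fy=4.7,interpolation=cv2.INTER_CUBIC))
E
```

```text
t: 8.82
eef_pos: [488.9, 313.2, 199.5]
tcp_rot: [3.141, -0.0, 1.333]
ft_force: [0.2, -0.3, 1.0]
opening: 1.0
shift [0.    0.002 0.003] turn [ 0.    -0.     0.001] pos [488.9 313.2 199.5] F [ 0.2 -0.3  1. ]
```

View pics/s7c.png

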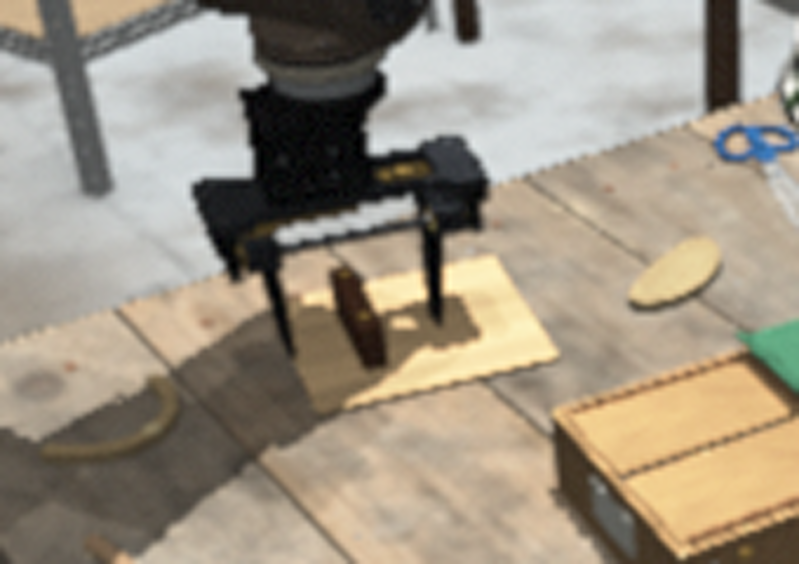

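View pics/w7.png

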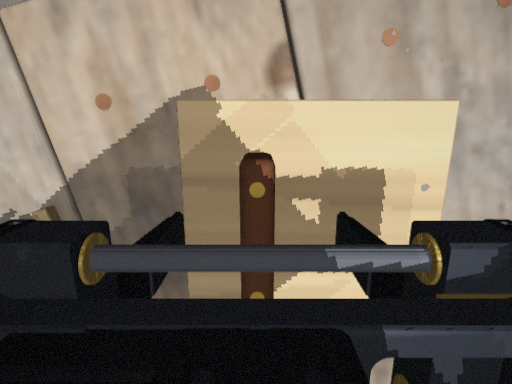

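Fingers straddle the bar (wrist view: bar at column 257, midway between the pads at about 165 and 355). Close.

```bash
python3 -m pendant '[{"x":0.0,"y":0.0,"z":0.0,"rx":0.0,"ry":0.0,"rz":0.0,"jaw":0.5},{"x":0.0,"y":0.0,"z":0.0,"rx":0.0,"ry":0.0,"rz":0.0,"jaw":0.0},{"x":0.0,"y":0.0,"z":0.0,"rx":0.0,"ry":0.0,"rz":0.0,"jaw":0.0},{"x":0.0,"y":0.0,"z":0.0,"rx":0.0,"ry":0.0,"rz":0.0,"jaw":0.0},{"x":0.0,"y":0.0,"z":0.0,"rx":0.0,"ry":0.0,"rz":0.0,"jaw":0.0},{"x":0.0,"y":0.0,"z":0.0,"rx":0.0,"ry":0.0,"rz":0.0,"jaw":0.0},{"x":0.0,"y":0.0,"z":0.0,"rx":0.0,"ry":0.0,"rz":0.0,"jaw":0.0},{"x":0.0,"y":0.0,"z":0.0,"rx":0.0,"ry":0.0,"rz":0.0,"jaw":0.0},{"x":0.0,"y":0.0,"z":0.0,"rx":0.0,"ry":0.0,"rz":0.0,"jaw":0.0},{"x":0.0,"y":0.0,"z":0.0,"rx":0.0,"ry":0.0,"rz":0.0,"jaw":0.0}]'
```

```text
t: 10.18
eef_pos: [488.3, 313.9, 199.2]
tcp_rot: [-3.142, -0.0, 1.334]
ft_force: [0.5, 0.4, -0.4]
opening: 0.188
```

Gripped: the opening of 0.188 is the bar's 18 mm. Lift and look.

```bash
python3 -m pendant '[{"x":0.0,"y":0.0,"z":-0.05,"rx":0.0,"ry":0.0,"rz":0.0,"jaw":0.0},{"x":0.0,"y":0.0,"z":-0.2,"rx":0.0,"ry":0.0,"rz":0.0,"jaw":0.0},{"x":0.0,"y":0.0,"z":-0.4,"rx":0.0,"ry":0.0,"rz":0.0,"jaw":0.0},{"x":0.0,"y":0.0,"z":-0.6,"rx":0.0,"ry":0.0,"rz":0.0,"jaw":0.0},{"x":0.0,"y":0.0,"z":-0.73,"rx":0.0,"ry":0.0,"rz":0.0,"jaw":0.0},{"x":0.0,"y":0.0,"z":-0.73,"rx":0.0,"ry":0.0,"rz":0.0,"jaw":0.0}]'
python3 - <<'E'
from h import *
need([*case(-92,0),309],YAW+np.pi/2)
cam('wrist','w8.png'); c=cam('scene','s8.png'); b=cv2.imread('pics/s8.png')
cv2.imwrite('pics/s8c.png',cv2.resize(b[110:230,80:250],None,fx=4.7,fy=4.7,interpolation=cv2.INTER_CUBIC))
E
```

```text
t: 10.92
eef_pos: [488.3, 313.9, 310.3]
tcp_rot: [3.139, -0.002, 1.334]
ft_force: [-0.4, -0.1, -1.7]
opening: 0.186
shift [-1.921  0.483  0.006] turn [ 0.003 -0.002 -0.146] pos [488.3 313.9 310.3] F [-0.4 -0.1 -1.7]
```

View pics/s8c.png

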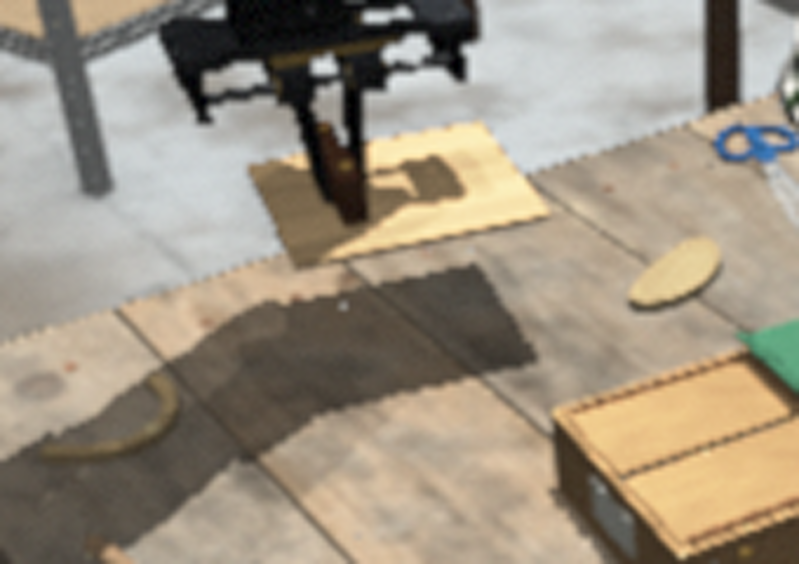

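View pics/w8.png

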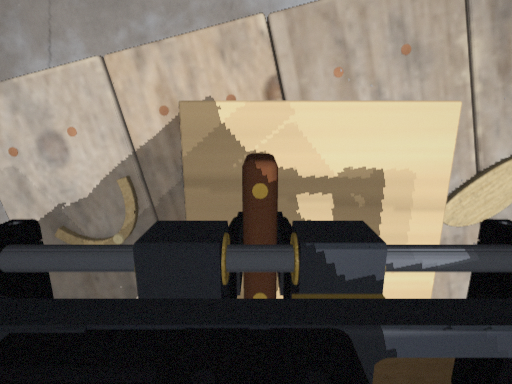

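The board is held level. From the wrist view I'll work out where its left edge (row 102, columns 180–460) lies relative to the tool.

Run:
```python
from h import *
c=cam('wrist'); s=env.state(); R=Ro.from_euler('xyz',s['tcp_rot'])
zt=s['eef_pos'][2]-199.2+5
print(s['eef_pos'])
for u,v in [(180,102),(460,102),(445,240),(187,220)]:
    w=onz(c,u,v,zt); print(R.inv().apply(w-s['eef_pos']).round(1))
```

```text
[488.09510817 313.77917019 307.9440415 ]
[ 76.8 -46.8 194.2]
[ 76.8 116.7 194. ]
[ -9.7 121.  194.1]
[  4.1 -47.1 194.2]
```

```bash
python3 -m pendant '[{"x":-0.2,"y":0.05,"z":0.0,"rx":0.0,"ry":0.0,"rz":0.0,"jaw":0.0},{"x":-0.4,"y":0.15,"z":0.0,"rx":0.0,"ry":0.0,"rz":-0.07,"jaw":0.0},{"x":-0.7,"y":0.2,"z":0.0,"rx":0.0,"ry":0.0,"rz":-0.15,"jaw":0.0},{"x":-0.95,"y":0.24,"z":0.0,"rx":0.0,"ry":0.0,"rz":-0.15,"jaw":0.0},{"x":-0.95,"y":0.24,"z":0.0,"rx":0.0,"ry":0.0,"rz":-0.15,"jaw":0.0}]'
python3 - <<'E'
from h import *
need([*case(-92,-1.5),309],np.radians(83.2))
E
```

```text
t: 11.7
eef_pos: [489.8, 165.1, 307.9]
tcp_rot: [-3.14, 0.001, 1.449]
ft_force: [-0.4, 0.4, -1.5]
opening: 0.188
shift [-0.99   0.129 -0.007] turn [-0.002  0.001 -0.004] pos [489.8 165.1 307.9] F [-0.4  0.4 -1.5]
```

```bash
python3 -m pendant '[{"x":-0.25,"y":0.03,"z":0.0,"rx":0.0,"ry":0.0,"rz":0.0,"jaw":0.0},{"x":-0.55,"y":0.07,"z":0.0,"rx":0.0,"ry":0.0,"rz":0.0,"jaw":0.0},{"x":-0.85,"y":0.1,"z":0.0,"rx":0.0,"ry":0.0,"rz":0.0,"jaw":0.0},{"x":-0.98,"y":0.13,"z":0.0,"rx":0.0,"ry":0.0,"rz":0.0,"jaw":0.0},{"x":-0.98,"y":0.13,"z":0.1,"rx":0.0,"ry":0.0,"rz":0.0,"jaw":0.0},{"x":-0.98,"y":0.13,"z":0.15,"rx":0.0,"ry":0.0,"rz":0.0,"jaw":0.0}]'
python3 - <<'E'
from h import *
need([*case(-92,-1.5),285],np.radians(83.2))
cam('wrist','w9.png'); cam('top','t9.png'); c=cam('scene','s9.png'); b=cv2.imread('pics/s9.png')
cv2.imwrite('pics/s9c.png',cv2.resize(b[130:250,130:300],None,fx=4.7,fy=4.7,interpolation=cv2.INTER_CUBIC))
a=cv2.imread('pics/t9.png'); cv2.imwrite('pics/t9c.png',cv2.resize(a[165:285,150:310],None,fx=4.9,fy=4.9,interpolation=cv2.INTER_CUBIC))
E
```

```text
t: 12.45
eef_pos: [491.9, 19.0, 285.2]
tcp_rot: [-3.14, -0.0, 1.452]
ft_force: [0.9, -0.6, -1.0]
opening: 0.189
shift [-0.025 -0.003  0.001] turn [-0.002 -0.    -0.   ] pos [491.9  19.  285.2] F [ 0.9 -0.6 -1. ]
```

View pics/s9c.png

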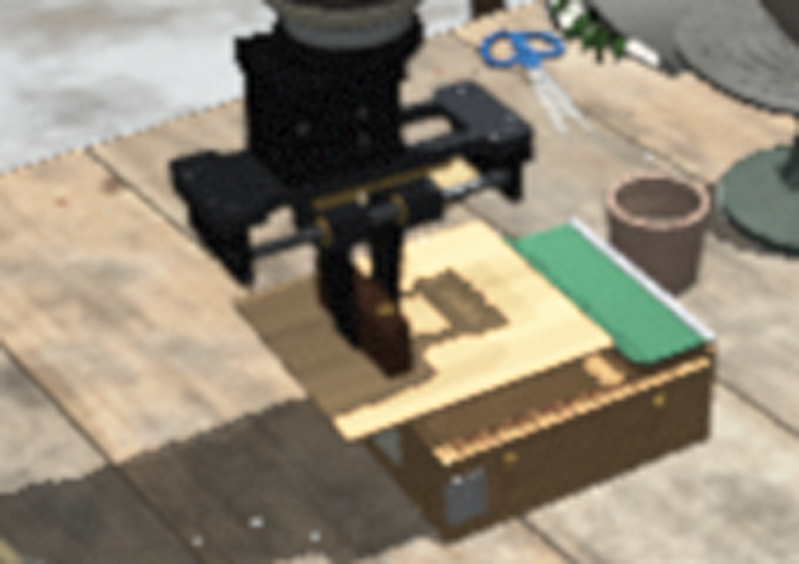

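View pics/t9c.png

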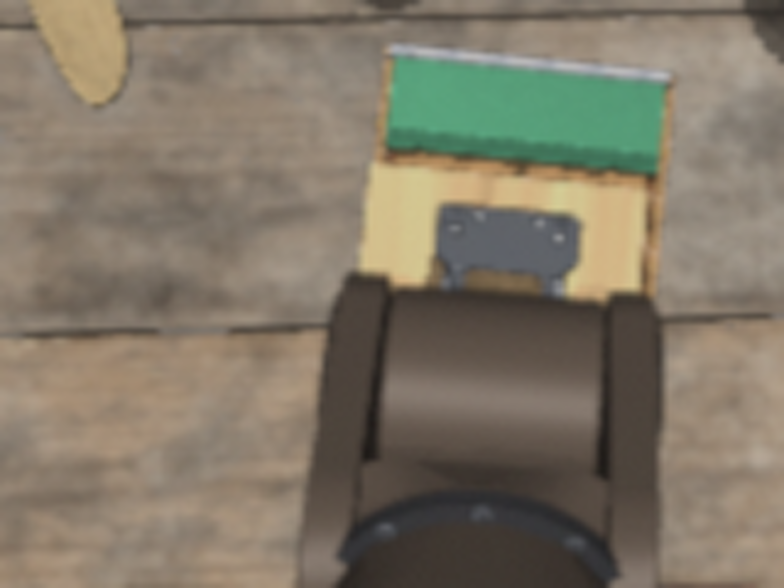

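View pics/w9.png

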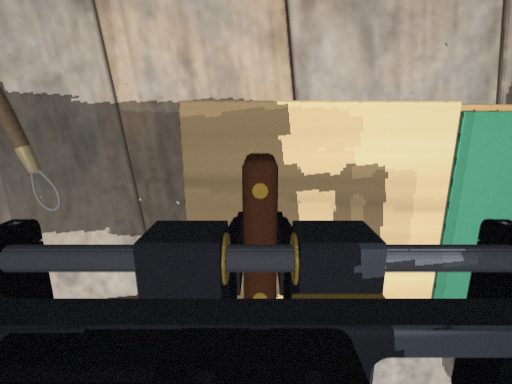

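```bash
python3 -m pendant '[{"x":-0.02,"y":0.0,"z":0.07,"rx":0.0,"ry":0.0,"rz":0.0,"jaw":0.0},{"x":-0.02,"y":0.0,"z":0.13,"rx":0.0,"ry":0.0,"rz":0.0,"jaw":0.0},{"x":-0.02,"y":0.0,"z":0.155,"rx":0.0,"ry":0.0,"rz":0.0,"jaw":0.0},{"x":-0.02,"y":0.0,"z":0.155,"rx":0.0,"ry":0.0,"rz":0.0,"jaw":0.0}]'
python3 - <<'E'
from h import *
need([*case(-92,-1.5),261],np.radians(83.2))
cam('wrist','w10.png'); a=cv2.imread('pics/w10.png'); cv2.imwrite('pics/w10c.png',cv2.resize(a[80:320,380:512],None,fx=2.5*1,fy=2.5,interpolation=cv2.INTER_CUBIC))
c=cam('scene','s10.png'); b=cv2.imread('pics/s10.png')
cv2.imwrite('pics/s10c.png',cv2.resize(b[130:250,130:300],None,fx=4.7,fy=4.7,interpolation=cv2.INTER_CUBIC))
c=cam('top','t10.png');a=cv2.imread('pics/t10.png'); cv2.imwrite('pics/t10c.png',cv2.resize(a[170:230,215:295],None,fx=9,fy=9,interpolation=cv2.INTER_CUBIC))
E
```

```text
t: 13.1
eef_pos: [491.5, 15.7, 262.7]
tcp_rot: [-3.141, -0.0, 1.452]
ft_force: [0.5, 0.9, -1.3]
opening: 0.187
shift [-0.003 -0.003  0.011] turn [-0.001 -0.    -0.   ] pos [491.5  15.7 262.7] F [ 0.5  0.9 -1.3]
```

View pics/s10c.png

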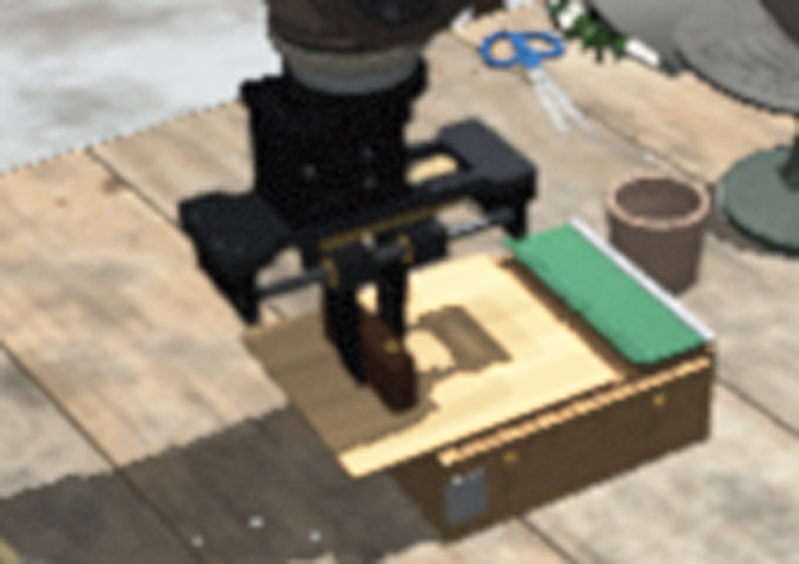

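View pics/w10c.png

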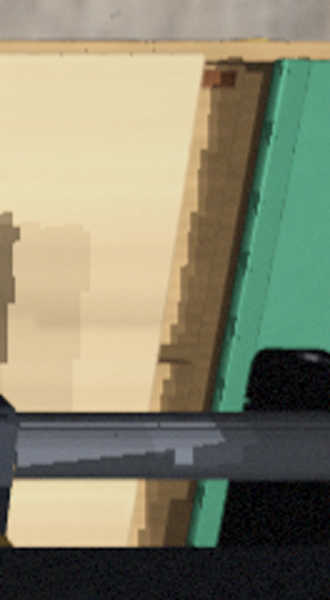

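View pics/t10c.png

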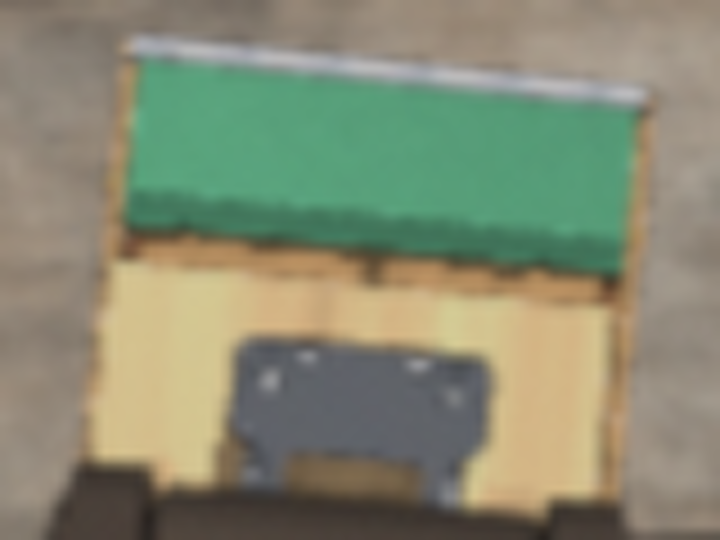

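Run:
```python
from h import *
c=cam('wrist','w11.png'); s=env.state(); R=Ro.from_euler('xyz',s['tcp_rot'])
g=cv2.GaussianBlur(c['img'],(0,0),.8).astype(float)
def edge(chan,us,v0,v1):
    o=[]
    for u in us:
        col=g[v0:v1,u,chan]; d=np.abs(np.diff(col)); k=d.argmax()
        o.append((u,v0+k+.5))
    return np.array(o)
for u in (400,440,470): print(u,g[88:110,u].astype(int)[:,[0,2]].tolist())
```

```text
400 [[175, 154], [174, 154], [174, 154], [173, 154], [174, 154], [174, 154], [171, 150], [166, 134], [178, 121], [200, 124], [212, 130], [211, 131], [207, 135], [213, 148], [224, 164], [230, 173], [231, 174], [231, 174], [231, 172], [231, 172], [232, 172], [232, 172]]
440 [[176, 153], [176, 153], [176, 154], [175, 153], [174, 152], [172, 151], [169, 147], [165, 135], [173, 122], [193, 120], [206, 124], [207, 127], [205, 132], [211, 146], [222, 163], [228, 172], [230, 174], [230, 173], [230, 172], [230, 172], [230, 171], [230, 171]]
470 [[179, 160], [179, 159], [179, 158], [178, 158], [178, 157], [177, 157], [176, 155], [177, 149], [184, 135], [196, 124], [203, 122], [203, 122], [202, 121], [199, 118], [187, 109], [152, 87], [105, 58], [85, 46], [93, 50], [97, 51], [86, 43], [74, 34]]
```

View pics/w10.png

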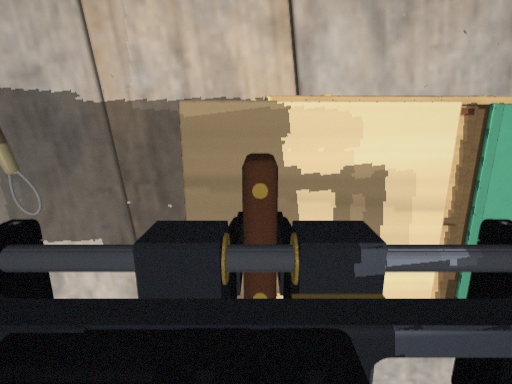

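Run:
```python
from h import *
c=cam('wrist'); s=env.state(); R=Ro.from_euler('xyz',s['tcp_rot']); e=s['eef_pos']
f=lambda u,v,z:(R.inv().apply(onz(c,u,v,z)-e)).round(2)
zt=e[2]-199.2+5; print(e,zt)
print('wall',f(300,96.6,60),f(440,96.9,60),f(500,97.3,60)); print('board L',f(250,101,zt),f(440,101.3,zt)); print('far edge',f(462,103,zt),f(441,230,zt))
```

```text
[491.49652401  15.6792096  263.18365218] 68.98365218495735
wall [ 80.42  24.22 203.21] [ 80.22 109.66 203.24] [ 79.97 146.33 203.26]
board L [ 77.29  -6.   194.21] [ 77.08 104.66 194.26]
far edge [ 76.13 117.64 194.26] [ -2.68 117.03 194.25]
```

The board is parallel to the case wall within about 0.2° and sits about 2 mm left of centre; its edge is at case x of about 26. I'll correct sideways, lower to the rim and slide.

```bash
python3 -m pendant '[{"x":-0.013,"y":0.0,"z":0.01,"rx":0.0,"ry":0.0,"rz":0.0,"jaw":0.0},{"x":-0.013,"y":0.0,"z":0.016,"rx":0.0,"ry":0.0,"rz":0.0,"jaw":0.0},{"x":-0.013,"y":0.0,"z":0.02,"rx":0.0,"ry":0.0,"rz":0.0,"jaw":0.0},{"x":-0.013,"y":0.0,"z":0.02,"rx":0.0,"ry":0.0,"rz":0.0,"jaw":0.0}]'; python3 -c "
from h import *
print(env.state()['eef_pos'],env.state()['moment'],env.state()['ft_force'])"
```

```text
t: 13.85
eef_pos: [491.2, 13.7, 259.9]
tcp_rot: [-3.142, -0.0, 1.452]
ft_force: [-0.3, 0.7, -1.3]
opening: 0.185
[491.24147793  13.73283036 259.91677023] [-0.1498605   0.08700737 -0.05139169] [-0.29939606  0.65902787 -1.29263495]
```

```bash
python3 -m pendant '[{"x":0.0,"y":0.04,"z":0.0,"rx":0.0,"ry":0.0,"rz":0.0,"jaw":0.0},{"x":0.0,"y":0.09,"z":0.0,"rx":0.0,"ry":0.0,"rz":0.0,"jaw":0.0},{"x":0.0,"y":0.14,"z":0.0,"rx":0.0,"ry":0.0,"rz":0.0,"jaw":0.0},{"x":0.0,"y":0.18,"z":0.0,"rx":0.0,"ry":0.0,"rz":0.0,"jaw":0.0},{"x":0.0,"y":0.18,"z":0.0,"rx":0.0,"ry":0.0,"rz":0.0,"jaw":0.0}]'
python3 - <<'E'
from h import *
c=cam('scene','s12.png'); b=cv2.imread('pics/s12.png')
cv2.imwrite('pics/s12c.png',cv2.resize(b[130:250,130:300],None,fx=4.7,fy=4.7,interpolation=cv2.INTER_CUBIC))
E
```

```text
t: 14.48
eef_pos: [518.4, 10.5, 259.9]
tcp_rot: [3.141, -0.0, 1.452]
ft_force: [-1.2, -0.7, -1.7]
opening: 0.186
```

View pics/s12c.png

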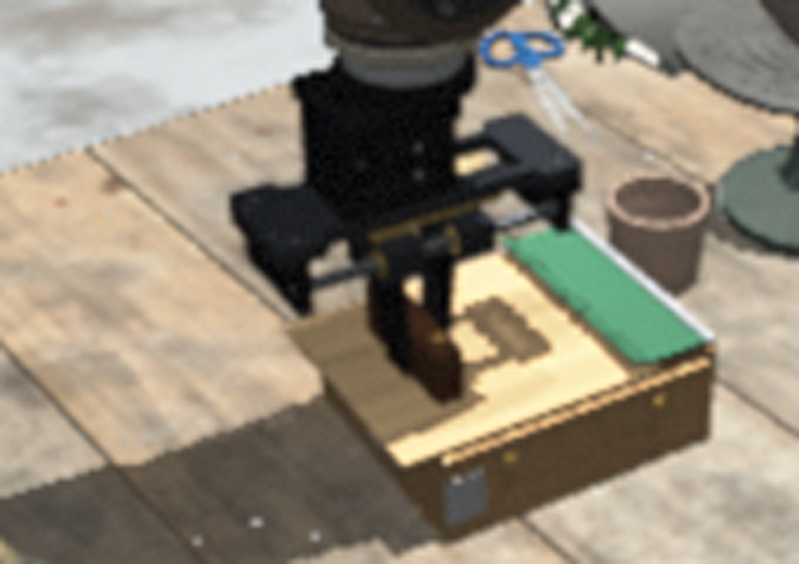

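The far edge is under the lap's front with no force, and the strip has not moved. Continue.

```bash
python3 -m pendant '[{"x":0.0,"y":0.04,"z":0.0,"rx":0.0,"ry":0.0,"rz":0.0,"jaw":0.0},{"x":0.0,"y":0.08,"z":0.0,"rx":0.0,"ry":0.0,"rz":0.0,"jaw":0.0},{"x":0.0,"y":0.12,"z":0.0,"rx":0.0,"ry":0.0,"rz":0.0,"jaw":0.0},{"x":0.0,"y":0.16,"z":0.0,"rx":0.0,"ry":0.0,"rz":0.0,"jaw":0.0},{"x":0.0,"y":0.18,"z":0.0,"rx":0.0,"ry":0.0,"rz":0.0,"jaw":0.0},{"x":0.0,"y":0.18,"z":0.0,"rx":0.0,"ry":0.0,"rz":0.0,"jaw":0.0}]'
python3 - <<'E'
from h import *
c=cam('scene','s13.png'); b=cv2.imread('pics/s13.png')
cv2.imwrite('pics/s13c.png',cv2.resize(b[130:250,130:300],None,fx=4.7,fy=4.7,interpolation=cv2.INTER_CUBIC))
c=cam('top','t13.png');a=cv2.imread('pics/t13.png'); cv2.imwrite('pics/t13c.png',cv2.resize(a[170:250,205:305],None,fx=7.5,fy=7.5,interpolation=cv2.INTER_CUBIC))
cam('wrist','w13.png')
E
```

```text
t: 15.28
eef_pos: [544.9, 7.3, 259.9]
tcp_rot: [-3.142, -0.0, 1.452]
ft_force: [-0.6, 0.7, -1.2]
opening: 0.19
```

View pics/s13c.png

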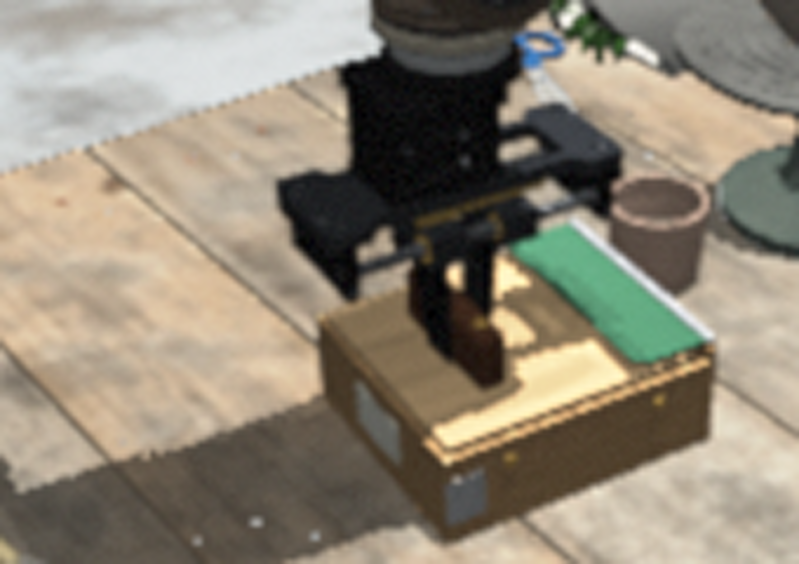

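View pics/t13c.png

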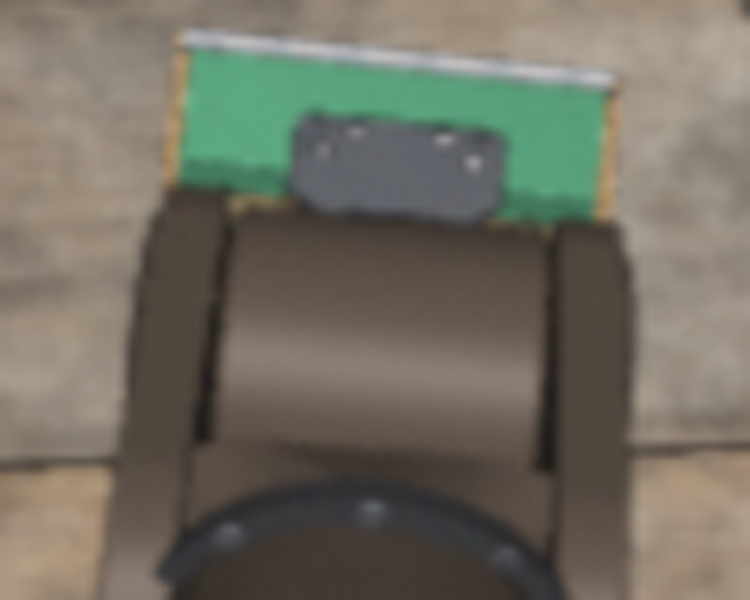

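View pics/w13.png

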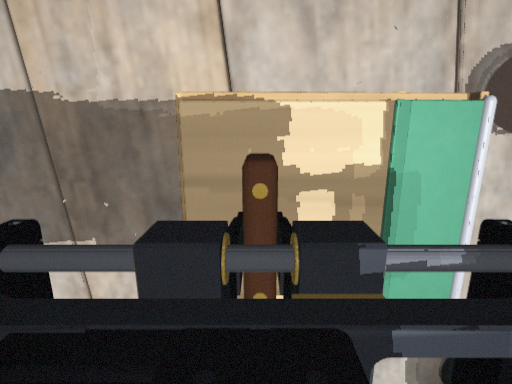

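Board under the strip, strip down. The wrist view shows the case front at column 178, the board's rear edge near 183 and the far wall near 490. I'll turn that into a depth.

Run:
```python
from h import *
c=cam('wrist'); s=env.state(); R=Ro.from_euler('xyz',s['tcp_rot']); e=s['eef_pos']
cv2.imwrite('pics/w14c.png',cv2.resize(cv2.cvtColor(c['img'],4)[80:220,160:260],None,fx=4,fy=4,interpolation=cv2.INTER_CUBIC))
cv2.imwrite('pics/w14d.png',cv2.resize(cv2.cvtColor(c['img'],4)[80:220,370:512],None,fx=4,fy=4,interpolation=cv2.INTER_CUBIC))
f=lambda u,v,z:(R.inv().apply(onz(c,u,v,z)-e)).round(2)
print('front wall',f(178,100,60),'board rear',f(183,101,65.7),'far wall',f(487,96,69))
print('case x of edge by C:',(e[:2]-C)@ex+117.5)
```

```text
front wall [ 78.27 -49.51 200.  ] board rear [ 77.32 -45.09 194.3 ] far wall [ 79.75 128.92 190.99]
case x of edge by C: 79.7931399292271
```

View pics/w14c.png

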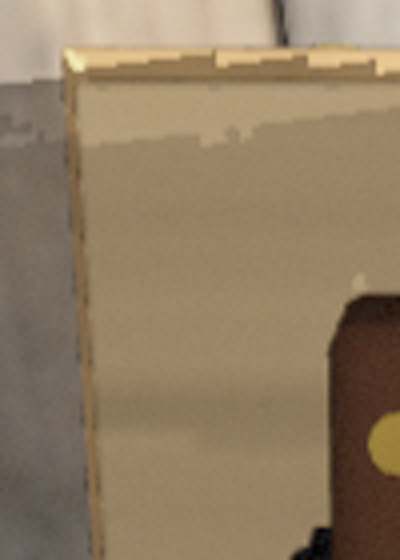

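View pics/w14d.png

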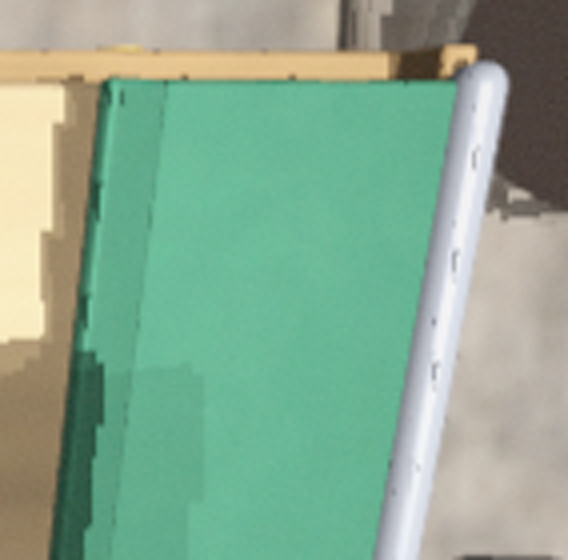

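Edge depth is about 80 mm in case x by both measures, that is 36 of the strip's 43 mm, and the board is square with the wall. Now I press down gradually.

```bash
python3 -m pendant '[{"x":0.0,"y":0.0,"z":0.005,"rx":0.0,"ry":0.0,"rz":0.0,"jaw":0.0},{"x":0.0,"y":0.0,"z":0.008,"rx":0.0,"ry":0.0,"rz":0.0,"jaw":0.0},{"x":0.0,"y":0.0,"z":0.012,"rx":0.0,"ry":0.0,"rz":0.0,"jaw":0.0},{"x":0.0,"y":0.0,"z":0.012,"rx":0.0,"ry":0.0,"rz":0.0,"jaw":0.0},{"x":0.0,"y":0.0,"z":0.012,"rx":0.0,"ry":0.0,"rz":0.0,"jaw":0.0}]'
```

```text
t: 16.1
eef_pos: [544.7, 7.4, 259.2]
tcp_rot: [3.141, -0.0, 1.452]
ft_force: [-3.9, -0.1, 13.1]
opening: 0.187
```

```bash
python3 -m pendant '[{"x":0.0,"y":0.0,"z":0.003,"rx":0.0,"ry":0.0,"rz":0.0,"jaw":0.0},{"x":0.0,"y":0.0,"z":0.006,"rx":0.0,"ry":0.0,"rz":0.0,"jaw":0.0},{"x":0.0,"y":0.0,"z":0.006,"rx":0.0,"ry":0.0,"rz":0.0,"jaw":0.0},{"x":0.0,"y":0.0,"z":0.006,"rx":0.0,"ry":0.0,"rz":0.0,"jaw":0.0}]'
```

```text
t: 16.6
eef_pos: [544.6, 7.4, 259.1]
tcp_rot: [3.14, -0.0, 1.452]
ft_force: [-6.8, 0.8, 23.9]
opening: 0.184
```

About 24 N down, with no slip. Hold, then take a last look.

```bash
python3 -m pendant '[{"x":0.0,"y":0.0,"z":0.0,"rx":0.0,"ry":0.0,"rz":0.0,"jaw":0.0},{"x":0.0,"y":0.0,"z":0.0,"rx":0.0,"ry":0.0,"rz":0.0,"jaw":0.0},{"x":0.0,"y":0.0,"z":0.0,"rx":0.0,"ry":0.0,"rz":0.0,"jaw":0.0},{"x":0.0,"y":0.0,"z":0.0,"rx":0.0,"ry":0.0,"rz":0.0,"jaw":0.0}]'
python3 - <<'E'
from h import *
c=cam('scene','s15.png'); b=cv2.imread('pics/s15.png')
cv2.imwrite('pics/s15c.png',cv2.resize(b[130:250,130:300],None,fx=4.7,fy=4.7,interpolation=cv2.INTER_CUBIC))
cam('wrist','w15.png')
c=cam('wrist'); s=env.state(); R=Ro.from_euler('xyz',s['tcp_rot']); e=s['eef_pos']
f=lambda u,v,z:(R.inv().apply(onz(c,u,v,z)-e)).round(2)
print(s['ft_force'],e,s['tcp_rot'])
E
```

```text
t: 17.1
eef_pos: [544.6, 7.4, 259.2]
tcp_rot: [3.14, -0.0, 1.452]
ft_force: [-6.7, -0.3, 24.9]
opening: 0.185
[-7.09585592  0.71371442 24.68882988] [544.62583516   7.36788538 259.11748761] [ 3.14052716e+00 -5.26139959e-05  1.45201254e+00]
```

View pics/s15c.png

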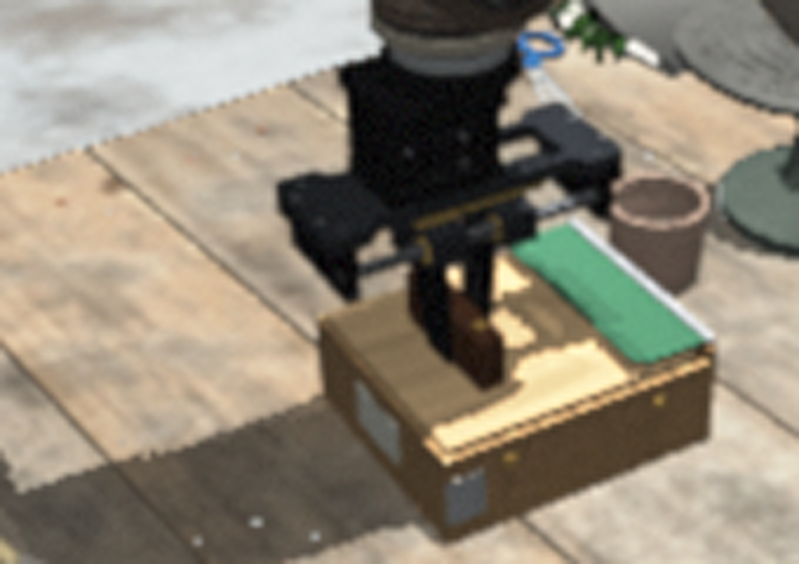

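View pics/w15.png

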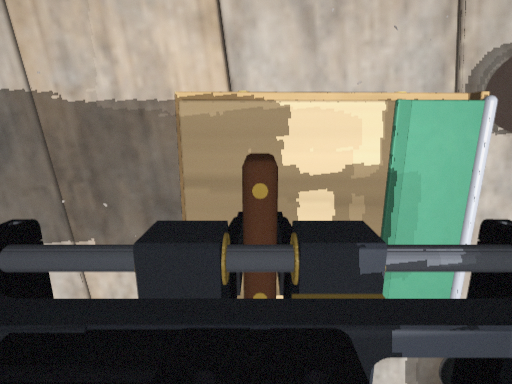

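The board is flat on the case, square, and under the level strip (wrist view: rear edge at column 183, lip front at 390). The force is steady at about 25 N. Handing in.

```bash
python3 -c "
from cell import env
print(env.job_done())"
```

```text
the job is handed in; nothing more can be done
None
```

The case is closed and the job is handed in, with the arm still gripping the board and pressing it down at a steady 25 N. The last reading before hand-in was at 17.1 s of the 64 s allowed.

- **Flaps:** I folded the left flap and then the right. The fingers met a firm stop at rim height on each, and the top view showed both flat.
- **Board:** I pinched it by the grip bar, laid it on the case and slid it under the lap strip. Its far edge is at case x of about 80 mm, which is about 36 mm of the strip's 43 mm. Two measurements agreed on this: 79.8 mm from the arm's position, and about 79.5 mm from the wrist picture.
- **Squareness and strip:** The board measured parallel to the case wall within about 0.2° before the slide, and the pictures after it show no turn. There was almost no sideways force during the slide, and the strip looked level in every picture.
- **Jar and cups:** I did not go near them. I made no separate check of their positions at the end.
- **Disagreement:** The views differed by about 2 mm on the sideways position of the case and board, within the camera calibration. I corrected the offset using the wrist view before sliding.

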